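Load the desk tape holder and cap its rod

ROBOT

A 7-joint arm with a two-finger parallel gripper is mounted at the origin on a cart in front of the work surface, level with it; the furniture and walls round the work are solid. World frame = base frame: x ahead of the robot, y to its left, z up, the work surface at z = 0. Lengths are in m, angles in rad, forces in N, time in s.
With the tool pointing down it reaches from about 0.4 to 0.875 m from the base axis. Payload 19.3 kg.
Tool frame: the origin (TCP) lies between the finger pads; the fingertips stand 25 mm ahead of it and the grasp point (between the pads) lies 6 mm ahead of it (bot.tips_ahead is the distance from the TCP to the fingertips, in m); z points along the fingers, y is the line along which they close (so a half turn about z gives the same grasp; the last joint's range is limited). The gripper opens to 85 mm and grips with 20 to 120 N. Pads are 22 mm wide; open, the fingers measure 114 mm over their backs; the gripper's body (76 mm by 85 mm) begins 54 mm behind the grasp point. The pads swing forward as they close: fully open they stand 13 mm farther back than shut.
Start: joints at [-1.338, 0.521, -0.036, 1.599, 0.021, 1.021, -0.113], TCP at [0.186, 0.597, 0.256] pointing down, gripper open.
Joint ranges: [-2.91, 2.91], [-0.3, 2.13], [-1.5, 1.42], [0.17, 2.43], [-1.26, 4.41], [0.16, 1.93], [-2.52, 2.52]. Speed limits (rad/s): [1.89, 1.89, 2.39, 2.39, 3.01, 3.01, 3.01].

INTERFACE

Orientations are given as a unit quaternion [w, x, y, z].
In Python, from cell import bot, camera, boxes_of gives the robot as it stands. The module is installed in compiled form; this text tells all that it offers.
- The arm moves only by the tool jog_arm, never from a script. Its argument "series" is a list of rows, each a list of 3 entries, a list of its own where there are three numbers: the shift along the tool's x, y, z in fractions of the full range, 1 being 1 m, then the turn about the tool's z in shares of pi rad (1.0 is pi rad), then the finger opening in cm, from 0 to 8.54. In form: [[[dx, dy, dz], spin, hand], ...]. A call has 1 to 20 rows; each row is the pose to reach, as a shift and turn from the pose commanded when the call began, along the tool's axes at that moment; what a row does not reach only later rows make up. A row lasts 1/12 s, in which the tool goes at most 41.7 mm and 7.16 degrees, less where a joint would pass 70% of its speed; a pose out of reach is approached as far as the arm can. A shift or turn number past 1, either way, is cut back to 1. A call with a gripper value outside its range is refused whole. The fingers move at their own pace and stop on an object; "grip_force" is the grip in N (left out, the last holds). Time passes only in rows, so rows that repeat a pose let the fingers close. It gives the time, the measured TCP pose, the force, the opening and the grip force at its end, in the units of the state.
- bot.get_obs(): the state, without advancing time (a new reading comes with each control period).
- camera(name): name is "side" or "top" or "wrist"; returns a dict with "image" (400x640x3 uint8, red, green, blue), "depth" (400x640 float32, m along the optical axis (not along the pixel's ray), 0 where there is no reading), "mtx" (3x3 intrinsics, pixels), "rvec" (rotation vector, rad) and "tvec" (3), from world to camera coordinates, as OpenCV has them. Camera axes: x right, y down, z forward; pixel columns grow to the right and rows downward; lengths in m; the calibration is good to about 2 mm. A picture is of the moment at which its call begins.
- bot.close_job(): hands the job in; it is judged then, once.
Trained networks look in the newest picture that a camera, given by its name, has taken for a name from the list of things; names that differ only in an ending like _2 or _b are one class to them, and where a whole thing is asked for, a point or a joint stands for the part that bears it (a point fixed in the world has none). Each returns a list of dicts, best first, with "score" (0 to 1); they miss things now and then, are a little off and sometimes report something else, mostly with a low value. They report only what shows in the picture. A call takes as long as a camera call. They do not tell look-alikes from the thing itself.
- boxes_of(name, camera): "bbox" ([left, top, right, bottom] in pixels, round what is visible of it).
The state is a dict: "clock": time; "joint_positions": joint angles; "qd": joint speeds; "effort": joint torques, N m; "tcp_pos": TCP position; "tcp_rot": TCP orientation; "contact_force": force on the tool from outside, world axes, zero at the start; "torque": the same for the moment, N m; "gripper_width": finger opening in m; "gripper_force": force on a finger pad.
Only numpy, scipy, OpenCV 4.12 (cv2) and the standard library are available. Lean on these libraries where they do the work, as an engineer would, in place of code of your own. Each camera call takes 0.05 s, during which the arm holds its last target. There are 200 camera calls.

TASK

Load the desk tape holder: thread the three rolls of masking tape onto its level rod, the blue one first against the black disc, then the yellow, then the red, and fit the green end cap, open mouth first, fully home over the end of the rod, so that the rolls sit together between disc and cap. Leave everything hanging there, let go, and do not knock or shift the paint pots, ink bottle, figure, glue stick or cutters standing among them.

Things in the scene. Friction and masses are not known exactly. Their poses are not given: they have to be found in the camera images.
- holder: Fixed wooden desk tape holder with a level steel rod, open at one end. Origin on the desk below the outer face of the black disc that the rolls sit against; x runs along the rod from disc to free end, z up. Rod axis 100 mm above the desk. Base 75 wide, 12 mm high, from x = -40 to 75 mm; the upright (46 wide, 127 mm tall) lies behind x = -7 mm
- rod_root (a point): Point on the rod axis at the outer face of the black disc (46 mm across); axes as holder
- rod_tip (a point): Centre of the rod's free end, 110 mm from rod_root. The rod is 12 mm thick; its last 4 mm taper to 7 mm
- roll_blue: Blue roll of masking tape: 48 mm across, 26 mm wide, with a 20 mm through hole in a cardboard core; about 50 g. Origin at its centre; x runs along the hole (either way round is the same). It starts lying in a low cradle with the hole level and its centre 30 mm above the desk
- roll_yellow: Yellow roll of masking tape: 48 mm across, 26 mm wide, with a 20 mm through hole in a cardboard core; about 50 g. Origin at its centre; x runs along the hole (either way round is the same). It starts lying in a low cradle with the hole level and its centre 30 mm above the desk
- roll_red: Red roll of masking tape: 48 mm across, 26 mm wide, with a 20 mm through hole in a cardboard core; about 50 g. Origin at its centre; x runs along the hole (either way round is the same). It starts lying in a low cradle with the hole level and its centre 30 mm above the desk
- end_cap: Green end cap with a white dot on its closed end: cylinder 40 mm across, 32 mm long, with a 17 mm blind bore 28 mm deep; about 40 g. Origin at its centre; x runs from the open mouth to the closed end and, once fitted, points as the holder's x. Loose slip fit, no thread. It starts in a cradle, axis level, centre 25.5 mm above the desk
- cap_mouth (a point): Centre of the cap's open mouth, 16 mm from its centre. When the rod bottoms in the bore the mouth is 82 mm from the disc, 4 mm more than the three rolls take, so the cap can push loosely placed rolls together
- hobby_vise: Fixed blue hobby vice, an obstacle about 160 mm long and 95 mm wide, up to 105 mm tall; origin at the underside, in its middle part
- red_pot: Bystander: red paint pot with white lid, 30 mm across, 46 mm tall, standing on the 2 mm thick cutting mat. Origin at the underside
- ink: Bystander: black ink bottle, 29 mm across, 70 mm tall. Origin at the underside
- figure: Bystander: grey game figure on a round base, 32 x 29 x 34 mm. Origin at the underside
- yellow_pot: Bystander: ochre yellow paint pot with black lid, 30 mm across, 49 mm tall. Origin at the underside
- glue: Bystander: orange glue stick lying down, 74 x 17 x 17 mm, long along its x. Origin at the underside
- cutter: Bystander: red side cutters lying flat, 129 x 47 x 12 mm. Origin at the underside
- cradle_blue: Grey cradle fixed to the desk, in which the blue roll starts: base 30 x 38 x 4 mm with two ribs parallel to its x, 14 mm either side of the middle, up to 10 mm high and 18 mm out. Origin at the underside; x along the axis of what lies in it
- cradle_yellow: Grey cradle fixed to the desk, in which the yellow roll starts: base 30 x 38 x 4 mm with two ribs parallel to its x, 14 mm either side of the middle, up to 10 mm high and 18 mm out. Origin at the underside; x along the axis of what lies in it
- cradle_red: Grey cradle fixed to the desk, in which the red roll starts: base 30 x 38 x 4 mm with two ribs parallel to its x, 14 mm either side of the middle, up to 10 mm high and 18 mm out. Origin at the underside; x along the axis of what lies in it
- cradle_cap: Grey cradle fixed to the desk, in which the end cap starts: base 30 x 38 x 4 mm with two ribs parallel to its x, 14 mm either side of the middle, up to 10 mm high and 18 mm out. Origin at the underside; x along the axis of what lies in it
Things that resemble listed ones, but are neither listed nor needed, are in the scene too. There is more than one size of the end_cap; the one meant has the size given above.

How it is judged:
By the outcome, as a careful person would: the job done as asked, in the order asked, and still so for the second after the job is handed in, with the robot touching nothing.
It also fails if it takes over 72 s, if anything falls off the work surface, if the arm or the gripper's body presses on something with over 40 N, if the wrist force passes 120 N, or if a joint passes its speed limit or range.

## Working session

There is one attempt and no reset: what is moved stays moved. The work goes in short steps, Python scripts to look and compute and a tool call to move; the robot and the scene stay as the last step left them, time stands still between calls to the robot, and variables do not carry over. Pictures are saved under pics/ and viewed, at most 10 in all, crops included, and the job is handed in when it is done.

Besides the shell and the picture viewer there is one more tool, called after ">>>" by a JSON object that holds its "op" and its "data". jog_arm: Moves the arm, as the interface text tells. Its arguments: {"type":"object","properties":{"series":{"type":"array"},"grip_force":{"type":"number"}},"required":["series"]}

```bash
mkdir -p pics; cat > h.py <<'E'
import numpy as np, cv2
from cell import bot, camera, boxes_of
def world(c,u,v,d=None):
    d=c['depth'][v,u] if d is None else d
    K=c['mtx'];R=cv2.Rodrigues(np.array(c['rvec'],float))[0];t=np.array(c['tvec'],float).ravel()
    p=np.stack([(u-K[0,2])/K[0,0]*d,(v-K[1,2])/K[1,1]*d,d],-1)
    return (p-t)@R
def cloud(c):
    v,u=np.mgrid[0:400,0:640]; return world(c,u,v,c['depth'])
def save(c,n): cv2.imwrite(f'pics/{n}.png',cv2.cvtColor(c['image'],cv2.COLOR_RGB2BGR))
E
python3 - <<'E'
from h import *
np.set_printoptions(precision=3,suppress=True)
o=bot.get_obs();print(o['clock'],o['tcp_pos'],o['tcp_rot'],o['gripper_width'],bot.tips_ahead)
for n in ['top','side']:
    c=camera(n);save(c,n+'0');P=cloud(c);np.savez(n+'0.npz',**{k:c[k] for k in c})
    R=cv2.Rodrigues(np.array(c['rvec'],float))[0];print(n,'cam at',-R.T@np.array(c['tvec']).ravel())
    for name in ['holder','roll_blue','roll_yellow','roll_red','end_cap','hobby_vise','red_pot','ink','figure','yellow_pot','glue','cutter','cradle_cap']:
        for b in boxes_of(name,n)[:3]:
            l,t,r,q=[int(x) for x in b['bbox']];m=P[(t+q)//2,(l+r)//2]
            print(name,round(b['score'],2),l,t,r,q,m)
E
```

```text
0.0 [0.186 0.596 0.256] [-0.     0.151  0.989 -0.001] 0.08512036909021012 0.025
top cam at [0.398 0.068 1.083]
holder 0.97 375 157 426 191 [ 0.543 -0.138  0.105]
holder 0.45 349 181 362 194 [ 0.514 -0.023  0.046]
roll_blue 0.48 205 202 217 214 [0.453 0.381 0.053]
roll_yellow 0.55 351 183 363 193 [ 0.511 -0.028  0.045]
roll_yellow 0.5 313 137 323 159 [0.624 0.082 0.054]
roll_red 0.7 226 139 240 163 [0.616 0.324 0.048]
roll_red 0.55 263 203 279 217 [0.449 0.215 0.039]
end_cap 0.74 212 238 238 261 [0.34  0.338 0.057]
end_cap 0.66 253 238 264 249 [0.355 0.252 0.028]
end_cap 0.47 265 205 278 219 [0.443 0.214 0.048]
hobby_vise 0.59 266 207 281 220 [0.44  0.209 0.043]
red_pot 0.64 234 210 247 218 [0.437 0.301 0.044]
ink 0.57 293 173 303 187 [0.531 0.137 0.066]
figure 0.64 229 177 232 183 [0.535 0.335 0.029]
cutter 0.75 389 198 410 237 [ 0.43  -0.155  0.005]
cutter 0.58 229 174 236 185 [0.541 0.336 0.004]
cradle_cap 0.3 387 195 409 236 [ 0.436 -0.151  0.007]
side cam at [0.525 1.183 0.608]
holder 0.81 290 151 316 202 [ 0.553 -0.194  0.043]
roll_blue 0.71 335 275 362 300 [0.46  0.403 0.044]
roll_blue 0.29 340 298 359 307 [0.458 0.407 0.01 ]
roll_yellow 0.85 265 215 283 232 [ 0.634  0.027 -0.004]
roll_red 0.68 259 266 278 285 [0.625 0.341 0.039]
roll_red 0.5 320 186 365 201 [ 0.433 -0.143  0.003]
end_cap 0.72 388 260 421 290 [0.34  0.367 0.043]
end_cap 0.69 375 247 391 266 [0.367 0.26  0.023]
end_cap 0.62 338 235 358 259 [0.446 0.232 0.034]
red_pot 0.83 343 254 359 277 [0.446 0.315 0.038]
ink 0.88 304 215 313 245 [0.539 0.157 0.042]
figure 0.47 304 278 313 293 [0.541 0.346 0.012]
yellow_pot 0.52 310 193 323 213 [ 0.516 -0.011  0.035]
glue 0.47 302 279 315 292 [0.541 0.346 0.012]
cutter 0.6 320 186 363 196 [ 0.435 -0.158  0.003]
cradle_cap 0.62 340 252 344 258 [0.459 0.22  0.006]
```

```bash
python3 - <<'E'
import cv2
a=cv2.imread('pics/top0.png')[110:290,180:450];b=cv2.imread('pics/side0.png')[130:330,230:450]
cv2.imwrite('pics/topc.png',cv2.resize(a,None,fx=2.96,fy=2.96,interpolation=3))
cv2.imwrite('pics/sidec.png',cv2.resize(b,None,fx=3,fy=3,interpolation=3)[:600])
E
```

```text
(no output)
```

View pics/topc.png

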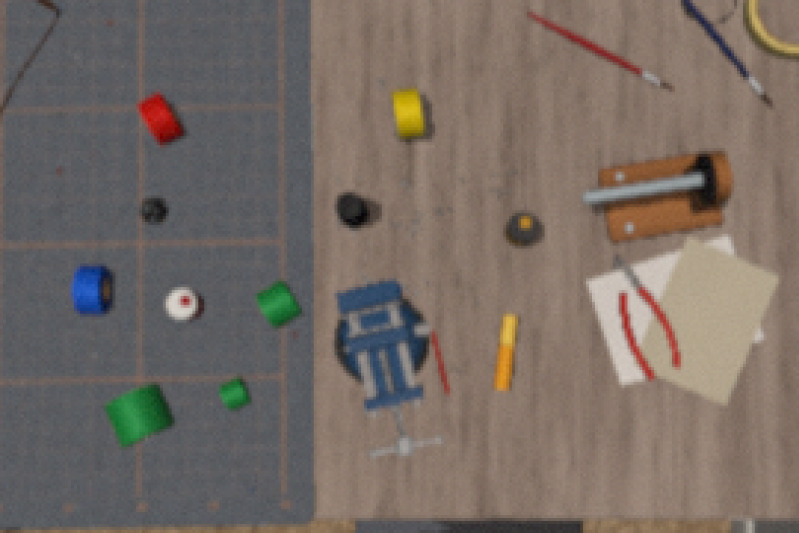

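View pics/sidec.png

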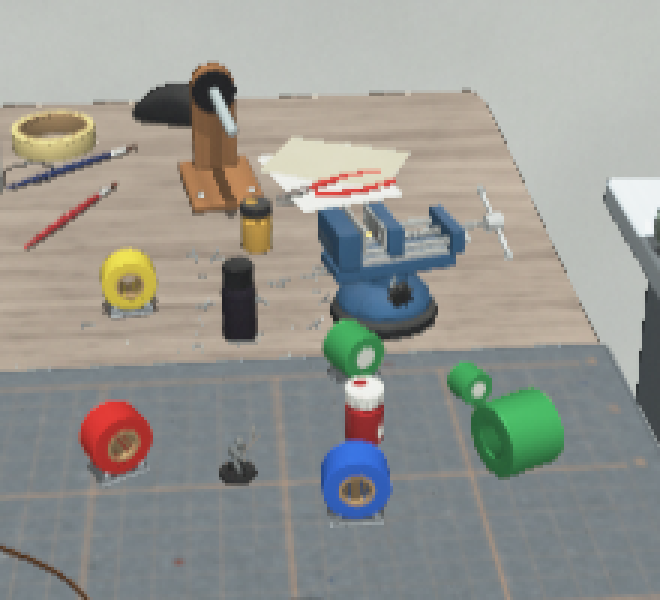

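The top picture (crop scale 2.96) shows red (160,118), blue (92,290) and yellow (408,113) rolls. The rod runs from its tip at (590,197) to the disc at (708,180), with the ochre pot below and left of the tip. There are three green caps: large (140,413), middle (278,303) and small (234,393). The side view shows the white dot, so the closed end, of the middle cap facing +y. I'll fit cylinders to the depth points next.

```bash
cat >> h.py <<'E'
from scipy.optimize import least_squares
HUE=dict(blue=(105,125,110),yellow=(22,33,130),red=(172,8,110),green=(45,80,80))
def pts(c,col,xy,r=.06,zmin=.008,zmax=.08):
    P=cloud(c);h=cv2.cvtColor(c['image'],cv2.COLOR_RGB2HSV).astype(int)
    a,b,s=HUE[col];H=h[...,0];m=((H>=a)&(H<=b) if a<b else (H>=a)|(H<=b))&(h[...,1]>s)&(c['depth']>0)
    m&=(np.hypot(P[...,0]-xy[0],P[...,1]-xy[1])<r)&(P[...,2]>zmin)&(P[...,2]<zmax)
    return P[m]
def fit(P,R,L,z0,fixz=False):
    best=None
    def f(p):
        q=P-p[:3];a=np.array([np.cos(p[3]),np.sin(p[3]),0]);s=q@a
        rr=np.linalg.norm(q-s[:,None]*a,axis=1)-R;e=abs(s)-L/2
        return np.minimum(np.maximum(rr,e),0)+np.hypot(np.maximum(rr,0),np.maximum(e,0))
    for y in np.arange(0,np.pi,np.pi/8):
        s=least_squares(f,[*P[:,:2].mean(0),z0,y],loss='soft_l1',f_scale=.002)
        if best is None or s.cost<best.cost: best=s
    return best.x,np.median(abs(f(best.x)))
OBJ=dict(blue=('blue',(.453,.39),.024,.026,.03),yellow=('yellow',(.62,.075),.024,.026,.03),
 red=('red',(.616,.325),.024,.026,.03),cap=('green',(.44,.212),.02,.032,.0255),big=('green',(.34,.34),.03,.05,.03),small=('green',(.355,.25),.012,.02,.02))
E
python3 - <<'E'
from h import *
np.set_printoptions(precision=4,suppress=True)
C={n:dict(np.load(n+'0.npz')) for n in ['top','side']}
for k,(col,xy,R,L,z) in OBJ.items():
    S=[pts(C[n],col,xy,.045 if k!='big' else .06) for n in C]
    for n,Q in [('top',S[0]),('side',S[1]),('both',np.vstack(S))]:
        if len(Q)>15: x,e=fit(Q,R,L,z);x[3]=(x[3]+np.pi/2)%np.pi-np.pi/2;print(k,n,len(Q),x,'med',round(e,4), 'max z',np.percentile(Q[:,2],97).round(4))
A=[]
for n in C:
    P=cloud(C[n]);h=cv2.cvtColor(C[n]['image'],cv2.COLOR_RGB2HSV).astype(int)
    m=(P[...,2]>.085)&(P[...,2]<.112)&(P[...,1]>-.16)&(P[...,1]<-.01)&(P[...,0]>.48)&(P[...,0]<.58)&(h[...,1]<80)&(h[...,2]>70)
    Q=P[m];A.append(Q);x,e=fit(Q,.006,.11,.1);a=np.array([np.cos(x[3]),np.sin(x[3]),0]);s=(Q-x[:3])@a
    print('rod',n,len(Q),x,e,'ext',Q[s.argmin()],Q[s.argmax()],np.percentile(Q[:,2],95))
Q=np.vstack(A);print('rod both',fit(Q,.006,.11,.1))
# disc: dark points above rod
P=cloud(C['side']);v=C['side']['image'].max(-1);m=(P[...,2]>.09)&(P[...,2]<.13)&(P[...,1]<-.12)&(P[...,1]>-.2)&(abs(P[...,0]-.545)<.04)&(v<60);print('disc',m.sum(),np.percentile(P[m],[5,50,95],axis=0))
o=bot.get_obs()
E
```

```text
blue top 165 [ 0.4552  0.3885  0.0288 -1.5635] med 0.0008 max z 0.0547
blue side 384 [0.4586 0.3899 0.0281 1.5657] med 0.0007 max z 0.0525
blue both 549 [0.4572 0.3897 0.0285 1.5668] med 0.001 max z 0.0534
yellow top 146 [ 0.6285  0.085   0.0289 -1.4963] med 0.001 max z 0.0551
yellow side 234 [ 0.6325  0.0862  0.0276 -1.4173] med 0.001 max z 0.0517
yellow both 380 [ 0.6296  0.0857  0.0286 -1.4091] med 0.0013 max z 0.0537
red top 163 [ 0.6228  0.3263  0.0289 -1.0877] med 0.0009 max z 0.0545
red side 362 [ 0.6262  0.3272  0.0279 -1.0613] med 0.0007 max z 0.0522
red both 525 [ 0.6249  0.3266  0.0287 -1.0652] med 0.001 max z 0.0533
cap top 148 [ 0.4412  0.2097  0.0243 -1.026 ] med 0.001 max z 0.0472
cap side 236 [ 0.4449  0.2105  0.0231 -1.0178] med 0.0008 max z 0.0437
cap both 384 [ 0.4437  0.21    0.0241 -1.0326] med 0.0012 max z 0.0462
big top 302 [0.3391 0.3427 0.0263 0.4501] med 0.0012 max z 0.0583
big side 670 [0.3366 0.338  0.0261 0.432 ] med 0.001 max z 0.056
big both 972 [0.3362 0.3388 0.0258 0.4249] med 0.0011 max z 0.0573
small top 74 [ 0.3549  0.251   0.0185 -1.059 ] med 0.0011 max z 0.032
small side 121 [ 0.3588  0.2554  0.0168 -1.1694] med 0.0009 max z 0.0293
small both 195 [ 0.3576  0.2544  0.0177 -1.1883] med 0.0014 max z 0.031
rod top 139 [ 0.5444 -0.1323  0.0998  1.7295] 0.000801407525913009 ext [ 0.5532 -0.1596  0.1064] [ 0.5341 -0.0763  0.1065] 0.10756722976135254
rod side 56 [ 0.5475 -0.1273  0.0984  1.7285] 0.000603121576032498 ext [ 0.5593 -0.1599  0.1033] [ 0.5414 -0.0707  0.0996] 0.10517723226689756
rod both (array([ 0.5446, -0.1278,  0.0997,  1.7292]), np.float64(0.0010539068050724265))
disc 94 [[ 0.5382 -0.189   0.092 ]
 [ 0.5591 -0.1823  0.1065]
 [ 0.5753 -0.1758  0.1187]]
```

```bash
cat >> h.py <<'E'
def yaw_now(o=None):
    o=o or bot.get_obs();w,x,y,z=o['tcp_rot'];return np.arctan2(2*(x*y+w*z),1-2*(y*y+z*z))
def go(x,y,z,yaw,base=None):
    """tool-axis shift in cm and spin to reach world TCP (x,y,z), tool-x heading yaw; base=(x,y,z,yaw) start"""
    if base is None:
        o=bot.get_obs();base=(*o['tcp_pos'],yaw_now(o))
    d=np.array([x,y,z])-base[:3];c,s=np.cos(base[3]),np.sin(base[3])
    return np.round([100*(d@[c,s,0]),100*(d@[s,-c,0]),-100*d[2],(base[3]-yaw+np.pi)%(2*np.pi)-np.pi],3)
E
python3 -c "
from h import *
print(yaw_now(),go(.47,.36,.25,1.6))"
```

```text
2.838783615341741 [-34.124 -14.122   0.63    1.239]
```

Units first: shifts go in shares of 1 m and turns go in shares of pi rad. So -34.1 cm / 100 = -0.341, -14.1 cm / 100 = -0.141, 1.24 rad / 3.1416 = 0.3947.

>>> {"op": "jog_arm", "data": {"series": [[[-0.341,-0.141,0.006],0.3947,8.5],[[-0.341,-0.141,0.006],0.3947,8.5],[[-0.341,-0.141,0.006],0.3947,8.5],[[-0.341,-0.141,0.006],0.3947,8.5],[[-0.341,-0.141,0.006],0.3947,8.5],[[-0.341,-0.141,0.006],0.3947,8.5],[[-0.341,-0.141,0.006],0.3947,8.5],[[-0.341,-0.141,0.006],0.3947,8.5],[[-0.341,-0.141,0.006],0.3947,8.5],[[-0.341,-0.141,0.006],0.3947,8.5],[[-0.341,-0.141,0.006],0.3947,8.5],[[-0.341,-0.141,0.006],0.3947,8.5],[[-0.341,-0.141,0.006],0.3947,8.5]]}}

```text
clock: 2.48
tcp_pos: [0.469, 0.3612, 0.2502]
tcp_rot: [-0.0, 0.695, 0.719, -0.0]
contact_force: [-0.8, 0.3, -0.2]
gripper_width: 0.0849
gripper_force: 0.0
```

```bash
cat >> h.py <<'E'
def look(keys,name,r=.05):
    c=camera('wrist');save(c,name);np.savez(name+'.npz',**{k:c[k] for k in c})
    for k in keys:
        col,xy,R,L,z=OBJ[k];Q=pts(c,col,xy,r)
        if len(Q)>100: x,e=fit(Q[::max(1,len(Q)//1500)],R,L,z);x[3]%=np.pi;print(k,len(Q),x.round(4),'med',e.round(4))
        else: print(k,len(Q))
    return c
E
python3 - <<'E'
from h import *
c=look(['blue','red','cap'],'w1')
R=cv2.Rodrigues(np.array(c['rvec'],float))[0];print('cam at',-R.T@np.array(c['tvec']).ravel(),'axis',R[2])
print(bot.get_obs()['joint_positions'].round(2) if hasattr(bot.get_obs()['joint_positions'],'round') else bot.get_obs()['joint_positions'])
E
```

```text
blue 1161 [0.4574 0.3881 0.0288 1.5696] med 0.0004
red 1345 [0.625  0.3256 0.0291 2.0756] med 0.0003
cap 957 [0.4439 0.2089 0.024  2.1145] med 0.0004
cam at [0.46591801 0.4423568  0.36734902] axis [ 0.01150871 -0.31898503 -0.94768988]
[-0.98  0.49  0.32  1.71 -0.18  0.97 -0.56]
```

View pics/w1.png

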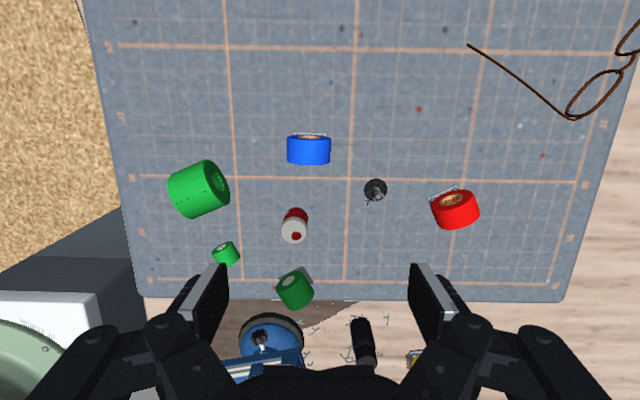

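The wrist view shows the blue roll at (308,150), red roll at (455,208), middle cap at (295,290) and red pot at (295,225). The fits agree with the fixed cameras to about 1 mm.

```bash
python3 -c "
from h import *
print(go(.4574,.3881,.12,1.5696),go(.4574,.3881,.036,1.5696))"
```

```text
[ 2.724 -1.069 13.025  0.034] [ 2.724 -1.069 21.425  0.034]
```

Scaled: 21.4 cm / 100 = 0.214, 20 cm / 100 = 0.2, 0.034 rad / 3.1416 = 0.0108.

>>> {"op": "jog_arm", "data": {"series": [[[0.027,-0.011,0.04],0.0108,8.5],[[0.027,-0.011,0.08],0.0108,8.5],[[0.027,-0.011,0.12],0.0108,8.5],[[0.027,-0.011,0.15],0.0108,8.5],[[0.027,-0.011,0.18],0.0108,8.5],[[0.027,-0.011,0.2],0.0108,8.5],[[0.027,-0.011,0.214],0.0108,8.5],[[0.027,-0.011,0.214],0.0108,8.5],[[0.027,-0.011,0.214],0.0108,4.5],[[0.027,-0.011,0.214],0.0108,4.5],[[0.027,-0.011,0.214],0.0108,4.5],[[0.027,-0.011,0.214],0.0108,4.5],[[0.027,-0.011,0.214],0.0108,4.5],[[0.027,-0.011,0.214],0.0108,4.5]], "grip_force": 40}}

```text
clock: 3.7
tcp_pos: [0.4579, 0.3877, 0.038]
tcp_rot: [-0.0, 0.709, 0.705, 0.001]
contact_force: [-6.1, -1.5, 13.7]
gripper_width: 0.0479
gripper_force: 38.8
```

Scaled: -33 cm / 100 = -0.33, -30 cm / 100 = -0.3, -0.16 rad / 3.1416 = -0.0509.

>>> {"op": "jog_arm", "data": {"series": [[[0,0,-0.03],0,4.5],[[0,0,-0.07],0,4.5],[[0,0,-0.11],0,4.5],[[-0.03,0.007,-0.14],0,4.5],[[-0.065,0.014,-0.17],0,4.5],[[-0.105,0.022,-0.195],-0.0159,4.5],[[-0.145,0.03,-0.21],-0.0318,4.5],[[-0.185,0.037,-0.21],-0.0509,4.5],[[-0.225,0.045,-0.21],-0.0509,4.5],[[-0.265,0.053,-0.21],-0.0509,4.5],[[-0.3,0.06,-0.21],-0.0509,4.5],[[-0.33,0.066,-0.21],-0.0509,4.5],[[-0.33,0.066,-0.21],-0.0509,4.5],[[-0.33,0.066,-0.21],-0.0509,4.5]]}}

```text
clock: 4.87
tcp_pos: [0.5224, 0.0545, 0.2474]
tcp_rot: [0.001, 0.652, 0.758, 0.001]
contact_force: [-0.7, 1.3, -1.6]
gripper_width: 0.0478
gripper_force: 41.4
```

```bash
cat >> h.py <<'E'
def rod(c):
    P=cloud(c);h=cv2.cvtColor(c['image'],cv2.COLOR_RGB2HSV).astype(int)
    m=(P[...,2]>.085)&(P[...,2]<.112)&(P[...,1]>-.172)&(P[...,1]<-.02)&(abs(P[...,0]-.543)<.035)&(h[...,1]<80)&(h[...,2]>70)
    Q=P[m];x,e=fit(Q[::max(1,len(Q)//1500)],.006,.11,.1);x[3]%=np.pi
    a=np.array([np.cos(x[3]),np.sin(x[3]),0]);s=(Q-x[:3])@a
    print('rod',len(Q),x.round(4),'med',e.round(4),'tip',(x[:3]+a*np.percentile(s,99.5)).round(4),'lo',(x[:3]+a*np.percentile(s,.5)).round(4))
    for b in boxes_of('holder','wrist')[:1]: print(b)
    return x
E
python3 - <<'E'
from h import *
c=look(['yellow'],'w2');rod(c);o=bot.get_obs();print(o['tcp_pos'],yaw_now(o),o['contact_force'],o['gripper_width'])
E
```

```text
yellow 1263 [0.6311 0.084  0.029  1.7335] med 0.0004
rod 326 [ 0.5498 -0.1534  0.0995  1.7345] med 0.0003 tip [ 0.5409 -0.0991  0.0995] lo [ 0.5473 -0.1381  0.0995]
{'bbox': [291.4, 335.7, 340.5, 370.5], 'score': 0.73}
[0.52204989 0.05725155 0.24692551] 1.7253749404997023 [-0.39407357  0.53148903 -0.17980122] 0.047395842721940674
```

View pics/w2.png

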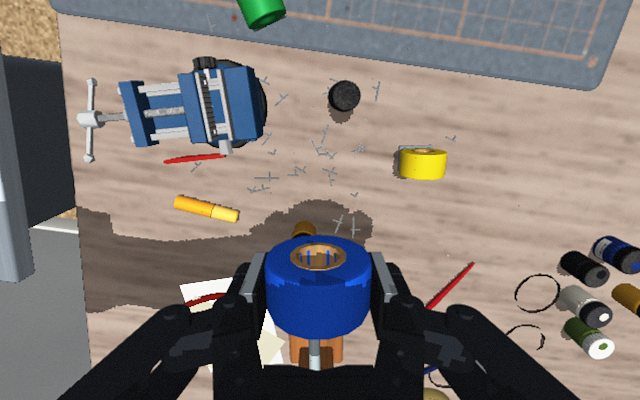

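The picture shows the blue roll held square at (318,290), hiding most of the rod; the yellow roll is at (422,163). I'll move behind the holder so the whole rod shows in the upper half.

Scaled: -22 cm / 100 = -0.22, -20 cm / 100 = -0.2.

>>> {"op": "jog_arm", "data": {"series": [[[-0.04,0,-0.01],0,4.5],[[-0.08,0,-0.01],0,4.5],[[-0.12,0,-0.01],0,4.5],[[-0.16,0,-0.01],0,4.5],[[-0.2,0,-0.01],0,4.5],[[-0.22,0,-0.01],0,4.5],[[-0.22,0,-0.01],0,4.5],[[-0.22,0,-0.01],0,4.5],[[-0.22,0,-0.01],0,4.5]]}}

```text
clock: 5.72
tcp_pos: [0.5561, -0.1591, 0.2563]
tcp_rot: [-0.0, 0.65, 0.76, 0.0]
contact_force: [-0.1, -0.3, -0.6]
gripper_width: 0.0476
gripper_force: 41.4
```

```bash
python3 - <<'E'
from h import *
c=look([],'w3');x=rod(c);o=bot.get_obs();print(o['tcp_pos'],yaw_now(o))
P=cloud(c);a=np.array([np.cos(x[3]),np.sin(x[3]),0]);n=np.array([a[1],-a[0],0])
q=P-x[:3];s=q@a;t=q@n;v=c['image'].max(-1)
# rod extent: points near axis, height histogram ; disc face: dark points off-axis
m=(abs(t)<.004)&(abs(P[...,2]-.1055)<.006)&(c['depth']>0);e=np.sort(s[m]);i=e[[3,-4]];print('rod ext y',[(x[:3]+a*k).round(4) for k in i],np.diff(i))
m=(abs(t)>.008)&(abs(t)<.024)&(P[...,2]>.085)&(P[...,2]<.123)&(c['depth']>0)&(abs(s)<.15);print('disc s',m.sum(),np.percentile(s[m],[50,90,95,98,100]).round(4),'pt95',x[:3]+a*np.percentile(s[m],98))
E
```

```text
rod 1514 [ 0.5463 -0.1313  0.0993  1.735 ] med 0.0004 tip [ 0.5371 -0.0763  0.0993] lo [ 0.553  -0.1718  0.0993]
{'bbox': [279.5, 91.0, 347.7, 239.8], 'score': 0.95}
[ 0.55607856 -0.15898051  0.25639397] 1.727333940637925
rod ext y [array([ 0.5551, -0.1847,  0.0993]), array([ 0.5371, -0.0763,  0.0993])] [0.10992617]
disc s 747 [-0.0545 -0.0537 -0.0536 -0.0535 -0.0531] pt95 [ 0.5550062  -0.18403347  0.0992875 ]
```

View pics/w3.png

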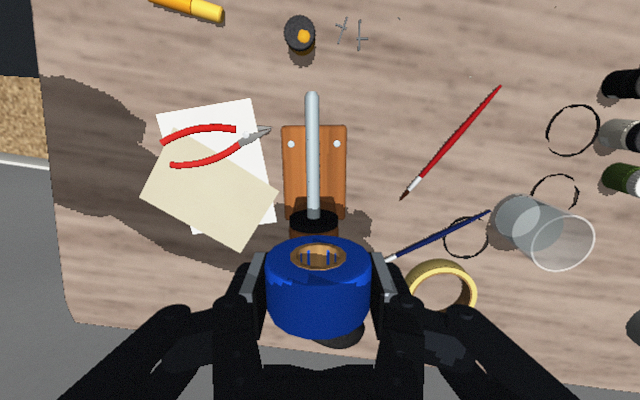

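The picture shows the whole rod, from its tip at (312,95) to the disc at (315,220); measured length is 109.9 mm. Next I'll fit the held roll relative to the TCP from the same picture.

```bash
cat >> h.py <<'E'
ROOT=np.array([.555,-.1845,.100]);YAW=1.735;AX=np.array([np.cos(YAW),np.sin(YAW),0])
def held(c,col,R,L,tcp,yaw):
    Q=pts(c,col,tcp[:2],.06,tcp[2]-.06,tcp[2]+.06);x,e=fit(Q[::max(1,len(Q)//1500)],R,L,tcp[2]-.007)
    d=x[:3]-tcp;print('held',col,len(Q),x.round(4),'med',e.round(4),'off tool x,y, z',(d@[np.cos(yaw),np.sin(yaw),0]).round(4),(d@[np.sin(yaw),-np.cos(yaw),0]).round(4),d[2].round(4),'yaw err',((x[3]-yaw+np.pi/2)%np.pi-np.pi/2).round(4))
E
python3 - <<'E'
from h import *
c=dict(np.load('w3.npz'));o=bot.get_obs();t=np.array(o['tcp_pos']);held(c,'blue',.024,.026,t,yaw_now(o))
def at(s,z): p=ROOT+AX*s;return p[0],p[1],z
print(go(*at(.16,.2564),YAW),go(*at(.16,.108),YAW),go(*at(.0145,.108),YAW))
E
```

```text
held blue 9252 [ 0.5553 -0.1587  0.2471  1.7361] med 0.0004 off tool x,y, z 0.0004 -0.0008 -0.0093 yaw err 0.0088
[ 1.3496e+01 -6.2700e-01 -1.0000e-03 -8.0000e-03] [ 1.3496e+01 -6.2700e-01  1.4839e+01 -8.0000e-03] [-1.0540e+00 -5.1500e-01  1.4839e+01 -8.0000e-03]
```

Scaled: 14.8 cm / 100 = 0.148, -0.55 cm / 100 = -0.0055, -0.008 rad / 3.1416 = -0.0025.

>>> {"op": "jog_arm", "data": {"series": [[[0.04,-0.002,0],-0.0025,4.5],[[0.08,-0.004,0],-0.0025,4.5],[[0.12,-0.0055,0],-0.0025,4.5],[[0.135,-0.0055,0.035],-0.0025,4.5],[[0.135,-0.0055,0.075],-0.0025,4.5],[[0.135,-0.0055,0.115],-0.0025,4.5],[[0.135,-0.0055,0.148],-0.0025,4.5],[[0.135,-0.0055,0.148],-0.0025,4.5],[[0.135,-0.0055,0.148],-0.0025,4.5],[[0.135,-0.0055,0.148],-0.0025,4.5]]}}

```text
clock: 6.65
tcp_pos: [0.5305, -0.028, 0.1101]
tcp_rot: [0.001, 0.647, 0.762, 0.001]
contact_force: [0.9, -0.6, -0.2]
gripper_width: 0.0474
gripper_force: 41.8
```

```bash
python3 - <<'E'
from h import *
o=bot.get_obs();t=np.array(o['tcp_pos'])
def at(s,z): p=ROOT+AX*s;return p[0],p[1],z
print(t,yaw_now(o),o['contact_force'],(t-ROOT)@AX,(t-ROOT)@[AX[1],-AX[0],0]);print(go(*at(.0145,.1085),YAW),go(*at(.09,.1085),YAW))
E
```

```text
[ 0.53052756 -0.02797321  0.11011394] 1.7332021414837455 [ 0.86188241 -0.63704251 -0.18272455] 0.15842175007809728 0.0014436655133547305
[-1.4392e+01 -1.1800e-01  1.6100e-01 -2.0000e-03] [-6.842e+00 -1.320e-01  1.610e-01 -2.000e-03]
```

Scaled: -14.4 cm / 100 = -0.144, -14.3 cm / 100 = -0.143.

>>> {"op": "jog_arm", "data": {"series": [[[-0.01,-0.0005,0.001],0,4.5],[[-0.03,-0.0005,0.001],0,4.5],[[-0.05,-0.0005,0.001],0,4.5],[[-0.07,-0.0005,0.001],0,4.5],[[-0.095,-0.0005,0.001],0,4.5],[[-0.12,-0.0005,0.001],0,4.5],[[-0.135,-0.0005,0.001],0,4.5],[[-0.143,-0.0005,0.001],0,4.5],[[-0.144,-0.0005,0.001],0,4.5],[[-0.144,-0.0005,0.001],0,4.5]]}}

```text
clock: 7.48
tcp_pos: [0.5529, -0.1709, 0.1085]
tcp_rot: [0.001, 0.648, 0.762, 0.001]
contact_force: [0.4, 0.5, -1.3]
gripper_width: 0.0473
gripper_force: 41.8
```

Scaled: -14.4 cm / 100 = -0.144, 0.4 cm / 100 = 0.004.

>>> {"op": "jog_arm", "data": {"series": [[[-0.144,-0.0005,0.004],0,4.5],[[-0.144,-0.0005,0.004],0,8.5],[[-0.144,-0.0005,0.004],0,8.5],[[-0.144,-0.0005,0.004],0,8.5],[[-0.144,-0.0005,0.004],0,8.5]]}}

```text
clock: 7.9
tcp_pos: [0.5746, -0.318, 0.1041]
tcp_rot: [0.001, 0.649, 0.761, -0.001]
contact_force: [-0.2, -0.4, 0.3]
gripper_width: 0.0853
gripper_force: 0.0
```

I reused the old offsets by mistake: shifts restart with each call, so the hand went 14 cm too far along the rod, past the upright. I'll check what that did before moving on.

```bash
python3 - <<'E'
from h import *
o=bot.get_obs();print({k:np.round(o[k],3) for k in o})
c=camera('wrist');save(c,'w4');x=rod(c)
s=camera('side');save(s,'s4');t=camera('top');save(t,'t4');np.savez('top4.npz',**{k:t[k] for k in t})
for n,cc in [('wrist',c),('side',s),('top',t)]:
    Q=pts(cc,'blue',(.55,-.17),.06,.03,.2);print(n,len(Q))
    if len(Q)>30: print(fit(Q,.024,.026,.096))
a=s['image'][130:290,230:430];b=c['image'][:,150:500]
im=np.zeros((480,800,3),np.uint8);im[:,:]=0
A=cv2.resize(a,(500,400));B=cv2.resize(b,(300,343));im[:400,:500]=A;im[:343,500:]=B
cv2.imwrite('pics/m4.png',im[...,::-1])
E
```

```text
{'clock': np.float64(7.9), 'joint_positions': array([ 0.255,  0.767,  0.251,  1.633, -0.246,  0.77 ,  0.772]), 'qd': array([-0.061, -0.025, -0.034,  0.065, -0.01 , -0.02 , -0.04 ]), 'effort': array([ 2.21100e+00, -1.01876e+02,  1.07570e+01, -3.21670e+01,
        9.00000e-03,  4.86000e-01,  9.58000e-01]), 'tcp_pos': array([ 0.575, -0.318,  0.104]), 'tcp_rot': array([ 0.001,  0.649,  0.761, -0.001]), 'contact_force': array([-0.183, -0.368,  0.268]), 'torque': array([ 0.016, -0.003,  0.032]), 'gripper_force': np.float64(0.0), 'gripper_width': np.float64(0.085)}h.py:25: RuntimeWarning: Mean of empty slice.
  s=least_squares(f,[*P[:,:2].mean(0),z0,y],loss='soft_l1',f_scale=.002)
  ret = um.true_divide(
Traceback (most recent call last):
  File "h.py", line 48, in rod
    Q=P[m];x,e=fit(Q[::max(1,len(Q)//1500)],.006,.11,.1);x[3]%=np.pi
               ~~~^^^^^^^^^^^^^^^^^^^^^^^^^^^^^^^^^^^^^^
  File "h.py", line 25, in fit
    s=least_squares(f,[*P[:,:2].mean(0),z0,y],loss='soft_l1',f_scale=.002)
ValueError: Initial guess is outside of provided bounds
```

Scaled: -15 cm / 100 = -0.15, -12 cm / 100 = -0.12.

>>> {"op": "jog_arm", "data": {"series": [[[0,0,-0.04],0,8.5],[[0,0,-0.08],0,8.5],[[0,0,-0.12],0,8.5],[[0,0,-0.15],0,8.5],[[0.04,0,-0.15],0,8.5],[[0.08,0,-0.15],0,8.5],[[0.11,0,-0.15],0,8.5],[[0.11,0,-0.15],0,8.5],[[0.11,0,-0.15],0,8.5]]}}

```text
clock: 8.7
tcp_pos: [0.5578, -0.201, 0.2542]
tcp_rot: [0.0, 0.646, 0.763, 0.001]
contact_force: [0.0, 0.2, 0.7]
gripper_width: 0.0848
gripper_force: 0.0
```

```bash
python3 - <<'E'
from h import *
c=camera('wrist');save(c,'w4');np.savez('w4.npz',**{k:c[k] for k in c})
s=camera('side');save(s,'s4')
for n,cc in [('wrist',c),('side',s)]:
    Q=pts(cc,'blue',(.55,-.17),.08,.02,.2);print(n,len(Q))
    if len(Q)>30: print(fit(Q[::max(1,len(Q)//1500)],.024,.026,.096))
im=np.zeros((400,800,3),np.uint8)
im[:400,:500]=cv2.resize(s['image'][130:290,230:430],(500,400));im[:343,500:]=cv2.resize(c['image'][:,150:500],(300,343))
cv2.imwrite('pics/m4.png',im[...,::-1])
E
```

```text
wrist 1821
(array([ 0.5532487 , -0.17159448,  0.09508504,  1.73357822]), np.float64(0.00032805065714792275))
side 155
(array([ 0.55370473, -0.16990459,  0.0938693 ,  1.75591315]), np.float64(0.0011539153030994675))
```

View pics/m4.png

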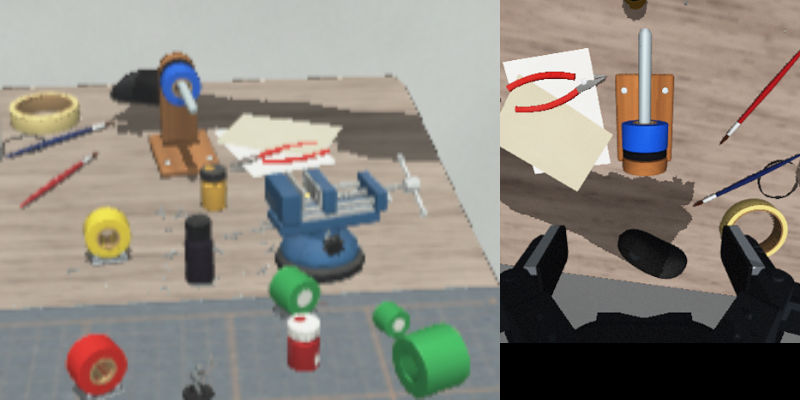

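The blue roll hangs square against the disc, with its centre 13 mm out, and nothing else has moved. I can't see any damage from the slip, so I'll go on to yellow and check every offset against the current pose first.

```bash
python3 -c "
from h import *
print(go(.6311,.084,.25,1.7335),go(.6311,.084,.037,1.7335))"
```

```text
[27.212 11.925  0.385  0.   ] [27.212 11.925 21.685  0.   ]
```

Scaled: 27.2 cm / 100 = 0.272, 25.2 cm / 100 = 0.252.

>>> {"op": "jog_arm", "data": {"series": [[[0.036,0.016,0],0,8.5],[[0.072,0.032,0],0,8.5],[[0.108,0.047,0],0,8.5],[[0.144,0.063,0],0,8.5],[[0.18,0.079,0],0,8.5],[[0.216,0.095,0],0,8.5],[[0.252,0.11,0.02],0,8.5],[[0.272,0.119,0.05],0,8.5],[[0.272,0.119,0.09],0,8.5],[[0.272,0.119,0.13],0,8.5],[[0.272,0.119,0.16],0,8.5],[[0.272,0.119,0.19],0,8.5],[[0.272,0.119,0.21],0,8.5],[[0.272,0.119,0.217],0,8.5],[[0.272,0.119,0.217],0,8.5],[[0.272,0.119,0.217],0,8.5],[[0.272,0.119,0.217],0,8.5]]}}

```text
clock: 10.22
tcp_pos: [0.632, 0.0833, 0.0379]
tcp_rot: [0.001, 0.648, 0.762, 0.001]
contact_force: [-0.6, 0.5, -0.3]
gripper_width: 0.0847
gripper_force: 0.0
```

Scaled: -16 cm / 100 = -0.16, -14 cm / 100 = -0.14.

>>> {"op": "jog_arm", "data": {"series": [[[0,0,0],0,4.5],[[0,0,0],0,4.5],[[0,0,0],0,4.5],[[0,0,0],0,4.5],[[0,0,0],0,4.5],[[0,0,-0.02],0,4.5],[[0,0,-0.06],0,4.5],[[0,0,-0.1],0,4.5],[[0,0,-0.14],0,4.5],[[0,0,-0.16],0,4.5],[[0,0,-0.16],0,4.5],[[0,0,-0.16],0,4.5]], "grip_force": 40}}

```text
clock: 11.22
tcp_pos: [0.6314, 0.0837, 0.1977]
tcp_rot: [0.001, 0.648, 0.762, 0.001]
contact_force: [-0.2, 0.8, -1.4]
gripper_width: 0.0474
gripper_force: 41.5
```

```bash
cat >> h.py <<'E'
def at(s,z,lat=0): p=ROOT+AX*s+np.array([AX[1],-AX[0],0])*lat;return p[0],p[1],z
def check():
    o=bot.get_obs();t=np.array(o['tcp_pos']);print('clock',o['clock'],'tcp',t.round(4),'yaw',yaw_now(o).round(4),'s',((t-ROOT)@AX).round(4),'lat',((t-ROOT)@[AX[1],-AX[0],0]).round(4),'F',np.round(o['contact_force'],1),'w',o['gripper_width'])
E
python3 - <<'E'
from h import *
check();o=bot.get_obs();c=camera('wrist');held(c,'yellow',.024,.026,np.array(o['tcp_pos']),yaw_now(o))
print(go(*at(.16,.2,.0008),YAW),go(*at(.16,.1085,.0008),YAW))
E
```

```text
clock 11.2167 tcp [0.6314 0.0837 0.1977] yaw 1.7329 s 0.2521 lat 0.1192 F [-0.2  0.8 -1.4] w 0.047356936106187
held yellow 8611 [0.6307 0.084  0.189  1.7312] med 0.0003 off tool x,y, z 0.0004 -0.0006 -0.0087 yaw err -0.0017
[-9.2420e+00 -1.1758e+01 -3.6800e-01 -2.0000e-03] [-9.2420e+00 -1.1758e+01  8.7820e+00 -2.0000e-03]
```

Scaled: -11.8 cm / 100 = -0.118, -9.2 cm / 100 = -0.092.

>>> {"op": "jog_arm", "data": {"series": [[[-0.024,-0.03,0],0,4.5],[[-0.048,-0.06,0],0,4.5],[[-0.072,-0.09,0],0,4.5],[[-0.092,-0.118,0],0,4.5],[[-0.092,-0.118,0.02],0,4.5],[[-0.092,-0.118,0.05],0,4.5],[[-0.092,-0.118,0.08],0,4.5],[[-0.092,-0.118,0.089],0,4.5],[[-0.092,-0.118,0.089],0,4.5],[[-0.092,-0.118,0.089],0,4.5],[[-0.092,-0.118,0.089],0,4.5]]}}

```text
clock: 12.18
tcp_pos: [0.5299, -0.0264, 0.1084]
tcp_rot: [0.0, 0.648, 0.762, 0.0]
contact_force: [0.2, -0.7, 0.0]
gripper_width: 0.0469
gripper_force: 41.6
```

```bash
python3 - <<'E'
from h import *
check();print(go(*at(.040,.108,.0007),YAW))
E
```

```text
clock 12.1833 tcp [ 0.5299 -0.0264  0.1084] yaw 1.7327 s 0.1601 lat 0.0011 F [ 0.2 -0.7  0. ] w 0.04692868931554784
[-1.2011e+01 -1.5000e-02  3.6000e-02 -2.0000e-03]
```

Scaled: -12 cm / 100 = -0.12, -11.8 cm / 100 = -0.118.

>>> {"op": "jog_arm", "data": {"series": [[[-0.01,0,0],0,4.5],[[-0.03,0,0],0,4.5],[[-0.05,0,0],0,4.5],[[-0.07,0,0],0,4.5],[[-0.09,0,0],0,4.5],[[-0.108,0,0],0,4.5],[[-0.118,0,0],0,4.5],[[-0.12,0,0],0,4.5],[[-0.12,0,0],0,4.5],[[-0.12,0,0],0,4.5]]}}

```text
clock: 13.02
tcp_pos: [0.5489, -0.1443, 0.1076]
tcp_rot: [0.0, 0.647, 0.762, 0.0]
contact_force: [0.9, 0.3, -0.4]
gripper_width: 0.0475
gripper_force: 41.9
```

Now I'll release: lower 3 mm, open, then lift (offsets from here).

>>> {"op": "jog_arm", "data": {"series": [[[0,0,0.003],0,4.5],[[0,0,0.003],0,4.5],[[0,0,0.003],0,8.5],[[0,0,0.003],0,8.5],[[0,0,0.003],0,8.5],[[0,0,0.003],0,8.5],[[0,0,0.003],0,8.5],[[0,0,-0.02],0,8.5],[[0,0,-0.06],0,8.5],[[0,0,-0.1],0,8.5],[[0,0,-0.14],0,8.5],[[0,0,-0.14],0,8.5],[[0,0,-0.14],0,8.5]]}}

```text
clock: 14.1
tcp_pos: [0.5496, -0.1449, 0.2496]
tcp_rot: [0.002, 0.648, 0.762, 0.001]
contact_force: [-0.5, 0.1, -1.1]
gripper_width: 0.0848
gripper_force: 0.0
```

```bash
python3 - <<'E'
from h import *
check();c=camera('wrist');save(c,'w5');print(fit(pts(c,'yellow',(.55,-.145),.04,.05,.2)[::5],.024,.026,.096))
print(go(.625,.3256,.25,2.0756),go(.625,.3256,.037,2.0756))
E
```

```text
clock 14.1 tcp [ 0.5496 -0.1449  0.2496] yaw 1.7328 s 0.04 lat 0.0011 F [-0.5  0.1 -1.1] w 0.08484911646974247
(array([ 0.54830971, -0.14335731,  0.09510416,  1.74216263]), np.float64(0.00030456905376212515))
[45.177 15.107 -0.211 -0.343] [45.177 15.107 21.089 -0.343]
```

Scaled: 45.2 cm / 100 = 0.452, 41.8 cm / 100 = 0.418, -0.343 rad / 3.1416 = -0.1092.

>>> {"op": "jog_arm", "data": {"series": [[[0.038,0.013,0],0,8.5],[[0.076,0.026,0],0,8.5],[[0.114,0.039,0],0,8.5],[[0.152,0.052,0],-0.0318,8.5],[[0.19,0.065,0],-0.0637,8.5],[[0.228,0.078,0],-0.0955,8.5],[[0.266,0.091,0],-0.1092,8.5],[[0.304,0.104,0],-0.1092,8.5],[[0.342,0.117,0],-0.1092,8.5],[[0.38,0.13,0],-0.1092,8.5],[[0.418,0.142,0.01],-0.1092,8.5],[[0.452,0.151,0.03],-0.1092,8.5],[[0.452,0.151,0.07],-0.1092,8.5],[[0.452,0.151,0.11],-0.1092,8.5],[[0.452,0.151,0.14],-0.1092,8.5],[[0.452,0.151,0.17],-0.1092,8.5],[[0.452,0.151,0.195],-0.1092,8.5],[[0.452,0.151,0.211],-0.1092,8.5],[[0.452,0.151,0.211],-0.1092,8.5],[[0.452,0.151,0.211],-0.1092,8.5]]}}

```text
clock: 15.82
tcp_pos: [0.6245, 0.3254, 0.0357]
tcp_rot: [-0.0, 0.508, 0.861, -0.001]
contact_force: [-0.1, 0.1, 0.7]
gripper_width: 0.085
gripper_force: 0.0
```

Scaled: -17 cm / 100 = -0.17, -14 cm / 100 = -0.14.

>>> {"op": "jog_arm", "data": {"series": [[[0,0,-0.001],0,4.5],[[0,0,-0.001],0,4.5],[[0,0,-0.001],0,4.5],[[0,0,-0.001],0,4.5],[[0,0,-0.001],0,4.5],[[0,0,-0.02],0,4.5],[[0,0,-0.06],0,4.5],[[0,0,-0.1],0,4.5],[[0,0,-0.14],0,4.5],[[0,0,-0.17],0,4.5],[[0,0,-0.17],0,4.5],[[0,0,-0.17],0,4.5],[[0,0,-0.17],0,4.5]], "grip_force": 40}}

```text
clock: 16.9
tcp_pos: [0.6245, 0.3257, 0.2062]
tcp_rot: [-0.0, 0.508, 0.861, -0.0]
contact_force: [0.2, -0.0, -1.2]
gripper_width: 0.0473
gripper_force: 41.4
```

```bash
python3 - <<'E'
from h import *
check();o=bot.get_obs();c=camera('wrist');held(c,'red',.024,.026,np.array(o['tcp_pos']),yaw_now(o))
print(go(*at(.16,.2,.0007),YAW))
E
```

```text
clock 16.9 tcp [0.6245 0.3257 0.2062] yaw 2.0759 s 0.4919 lat 0.152 F [ 0.2 -0.  -1.2] w 0.04729598504620902
held red 8293 [0.6239 0.325  0.1957 2.0761] med 0.0003 off tool x,y, z -0.0003 -0.0009 -0.0105 yaw err 0.0002
[-26.225 -25.331   0.537   0.341]
```

Scaled: -26.2 cm / 100 = -0.262, 9.6 cm / 100 = 0.096, 0.34 rad / 3.1416 = 0.1082.

>>> {"op": "jog_arm", "data": {"series": [[[-0.029,-0.028,0],0.0318,4.5],[[-0.058,-0.056,0],0.0637,4.5],[[-0.087,-0.084,0],0.0955,4.5],[[-0.116,-0.112,0],0.1082,4.5],[[-0.145,-0.14,0],0.1082,4.5],[[-0.174,-0.168,0],0.1082,4.5],[[-0.203,-0.196,0],0.1082,4.5],[[-0.232,-0.224,0],0.1082,4.5],[[-0.262,-0.253,0],0.1082,4.5],[[-0.262,-0.253,0.02],0.1082,4.5],[[-0.262,-0.253,0.05],0.1082,4.5],[[-0.262,-0.253,0.08],0.1082,4.5],[[-0.262,-0.253,0.096],0.1082,4.5],[[-0.262,-0.253,0.096],0.1082,4.5],[[-0.262,-0.253,0.096],0.1082,4.5],[[-0.262,-0.253,0.096],0.1082,4.5]]}}

```text
clock: 18.28
tcp_pos: [0.5304, -0.0261, 0.1109]
tcp_rot: [0.0, 0.646, 0.763, 0.0]
contact_force: [0.3, -0.8, -0.3]
gripper_width: 0.0476
gripper_force: 41.4
```

```bash
python3 - <<'E'
from h import *
check();print(go(*at(.0685,.1098,.0009),YAW))
E
```

```text
clock 18.2833 tcp [ 0.5304 -0.0261  0.1109] yaw 1.7357 s 0.1603 lat 0.0016 F [ 0.3 -0.8 -0.3] w 0.04764027574016406
[-9.18e+00 -8.00e-02  1.12e-01  1.00e-03]
```

Scaled: -9.4 cm / 100 = -0.094, -9.3 cm / 100 = -0.093.

>>> {"op": "jog_arm", "data": {"series": [[[-0.01,-0.0007,0.001],0,4.5],[[-0.03,-0.0007,0.001],0,4.5],[[-0.05,-0.0007,0.001],0,4.5],[[-0.07,-0.0007,0.001],0,4.5],[[-0.085,-0.0007,0.001],0,4.5],[[-0.091,-0.0007,0.001],0,4.5],[[-0.093,-0.0007,0.001],0,4.5],[[-0.094,-0.0007,0.001],0,4.5],[[-0.094,-0.0007,0.001],0,4.5],[[-0.094,-0.0007,0.001],0,4.5]]}}

```text
clock: 19.12
tcp_pos: [0.5449, -0.1179, 0.1094]
tcp_rot: [-0.0, 0.646, 0.763, 0.0]
contact_force: [0.0, 0.1, -0.9]
gripper_width: 0.0471
gripper_force: 41.4
```

Scaled: -14 cm / 100 = -0.14, -10 cm / 100 = -0.1.

>>> {"op": "jog_arm", "data": {"series": [[[0,0,0.003],0,4.5],[[0,0,0.003],0,4.5],[[0,0,0.003],0,8.5],[[0,0,0.003],0,8.5],[[0,0,0.003],0,8.5],[[0,0,0.003],0,8.5],[[0,0,0.003],0,8.5],[[0,0,-0.02],0,8.5],[[0,0,-0.06],0,8.5],[[0,0,-0.1],0,8.5],[[0,0,-0.14],0,8.5],[[0,0,-0.14],0,8.5],[[0,0,-0.14],0,8.5]]}}

```text
clock: 20.2
tcp_pos: [0.5457, -0.1189, 0.2514]
tcp_rot: [0.002, 0.646, 0.763, 0.001]
contact_force: [0.1, 0.8, -0.4]
gripper_width: 0.0854
gripper_force: 0.0
```

```bash
python3 - <<'E'
from h import *
check();c=camera('wrist');save(c,'w6')
for k in ['blue','yellow','red']:
    Q=pts(c,k,(.55,-.14),.06,.06,.15);print(k,len(Q))
    if len(Q)>50: x,e=fit(Q[::4],.024,.026,.096);print(x.round(4),'s',((x[:3]-ROOT)@AX).round(4))
t=camera('top')
Q=pts(t,'green',(.4439,.2089),.045);print('cap top now',fit(Q,.02,.032,.0255)[0])
# clearances round cap: tall points near
P=cloud(dict(np.load('top0.npz')));m=(np.hypot(P[...,0]-.4439,P[...,1]-.2089)<.09)&(np.hypot(P[...,0]-.4439,P[...,1]-.2089)>.032)&(P[...,2]>.03)
y=2.1145;q=P[m]-[.4439,.2089,0];u=np.c_[q@[np.cos(y),np.sin(y),0],q@[np.sin(y),-np.cos(y),0],q[:,2]];print(u[::12].round(3))
print(go(.4439,.2089,.25,2.1145),go(.4439,.2089,.034,2.1145))
E
```

```text
clock 20.2 tcp [ 0.5457 -0.1189  0.2514] yaw 1.7358 s 0.0662 lat 0.0016 F [ 0.1  0.8 -0.4] w 0.08541147866726292
blue 1316
[ 0.553  -0.1727  0.0951  1.7291] s 0.0119
yellow 1434
[ 0.5491 -0.146   0.0951  1.7355] s 0.0389
red 1803
[ 0.5442 -0.1188  0.0951  1.7334] s 0.0666
cap top now [0.44153435 0.20985671 0.02408842 2.14783168]
[[-0.081 -0.033  0.085]
 [-0.074 -0.036  0.095]
 [-0.064 -0.033  0.097]
 [-0.053 -0.03   0.095]
 [ 0.074  0.046  0.043]
 [-0.07  -0.043  0.097]
 [-0.059 -0.04   0.094]
 [ 0.067  0.036  0.044]
 [ 0.079  0.04   0.05 ]
 [-0.064 -0.048  0.095]
 [-0.051 -0.044  0.095]
 [ 0.075  0.03   0.05 ]
 [ 0.079  0.03   0.046]
 [-0.053 -0.055  0.089]
 [-0.045 -0.055  0.03 ]
 [-0.06  -0.067  0.06 ]
 [-0.05  -0.071  0.094]
 [-0.033 -0.067  0.051]
 [-0.025 -0.069  0.046]
 [-0.022 -0.074  0.05 ]]
[33.966 -4.546 -0.124 -0.379] [33.966 -4.546 21.476 -0.379]
```

```bash
python3 - <<'E'
from h import *
y=2.1145
for f in ['top0','w1','w2']:
    c=dict(np.load(f+'.npz'));P=cloud(c).reshape(-1,3)[(c['depth']>0).ravel()];q=P-[.4439,.2089,0]
    u=np.c_[q@[np.cos(y),np.sin(y),0],q@[np.sin(y),-np.cos(y),0],q[:,2]]
    for lo in (.07,.08,.088):
        m=(u[:,0]<0)&(u[:,0]>-.1)&(abs(u[:,1])<.06)&(u[:,2]>lo)&(u[:,2]<.115);v=u[m];
        if len(v): i=v[:,0].argsort()[-6:];print(f,lo,len(v),v[i[::2]].round(3).tolist())
    m=(abs(u[:,0])<.02)&(abs(u[:,1])>.024)&(abs(u[:,1])<.062)&(u[:,2]>.012)&(u[:,2]<.1);print(' finger zone',m.sum(),u[m][::10][:4].round(3).tolist())
E
```

```text
top0 0.07 194 [[-0.051, -0.044, 0.095], [-0.05, -0.04, 0.098], [-0.048, -0.042, 0.093]]
top0 0.08 171 [[-0.051, -0.038, 0.096], [-0.05, -0.05, 0.096], [-0.048, -0.042, 0.093]]
top0 0.088 167 [[-0.051, -0.038, 0.096], [-0.05, -0.05, 0.096], [-0.048, -0.042, 0.093]]
 finger zone 0 []
w1 0.07 163 [[-0.049, -0.038, 0.08], [-0.049, -0.042, 0.078], [-0.049, -0.041, 0.078]]
w1 0.08 17 [[-0.053, -0.027, 0.082], [-0.053, -0.031, 0.082], [-0.052, -0.029, 0.081]]
 finger zone 0 []
w2 0.07 2450 [[-0.05, -0.046, 0.093], [-0.049, -0.046, 0.096], [-0.049, -0.046, 0.089]]
w2 0.08 2203 [[-0.05, -0.046, 0.093], [-0.049, -0.046, 0.096], [-0.049, -0.046, 0.089]]
w2 0.088 1996 [[-0.05, -0.046, 0.093], [-0.049, -0.046, 0.096], [-0.049, -0.046, 0.089]]
 finger zone 0 []
```

```bash
python3 -c "
from h import *
print(go(.4418,.2123,.034,2.1145))"
```

```text
[34.336 -4.697 21.476 -0.379]
```

Scaled: 34.3 cm / 100 = 0.343, 32 cm / 100 = 0.32, -0.38 rad / 3.1416 = -0.121.

>>> {"op": "jog_arm", "data": {"series": [[[0.04,-0.005,0],0,8.5],[[0.08,-0.011,0],-0.0318,8.5],[[0.12,-0.016,0],-0.0637,8.5],[[0.16,-0.022,0],-0.0955,8.5],[[0.2,-0.027,0],-0.121,8.5],[[0.24,-0.033,0],-0.121,8.5],[[0.28,-0.038,0],-0.121,8.5],[[0.32,-0.044,0],-0.121,8.5],[[0.343,-0.047,0],-0.121,8.5],[[0.343,-0.047,0.03],-0.121,8.5],[[0.343,-0.047,0.07],-0.121,8.5],[[0.343,-0.047,0.11],-0.121,8.5],[[0.343,-0.047,0.14],-0.121,8.5],[[0.343,-0.047,0.17],-0.121,8.5],[[0.343,-0.047,0.195],-0.121,8.5],[[0.343,-0.047,0.213],-0.121,8.5],[[0.343,-0.047,0.213],-0.121,8.5],[[0.343,-0.047,0.213],-0.121,8.5],[[0.343,-0.047,0.213],-0.121,8.5]]}}

```text
clock: 21.88
tcp_pos: [0.4422, 0.2117, 0.0367]
tcp_rot: [-0.0, 0.491, 0.871, -0.0]
contact_force: [0.0, 0.5, 0.1]
gripper_width: 0.0855
gripper_force: 0.0
```

Scaled: -18 cm / 100 = -0.18, -14 cm / 100 = -0.14.

>>> {"op": "jog_arm", "data": {"series": [[[0,0,0],0,3.5],[[0,0,0],0,3.5],[[0,0,0],0,3.5],[[0,0,0],0,3.5],[[0,0,0],0,3.5],[[0,0,0],0,3.5],[[0,0,-0.02],0,3.5],[[0,0,-0.06],0,3.5],[[0,0,-0.1],0,3.5],[[0,0,-0.14],0,3.5],[[0,0,-0.18],0,3.5],[[0,0,-0.18],0,3.5],[[0,0,-0.18],0,3.5],[[0,0,-0.18],0,3.5]], "grip_force": 50}}

```text
clock: 23.05
tcp_pos: [0.442, 0.2117, 0.2163]
tcp_rot: [0.0, 0.491, 0.871, 0.0]
contact_force: [0.4, -0.2, -1.3]
gripper_width: 0.0388
gripper_force: 50.4
```

```bash
python3 - <<'E'
from h import *
check();o=bot.get_obs();c=camera('wrist');save(c,'w7');held(c,'green',.02,.032,np.array(o['tcp_pos']),yaw_now(o))
print(go(*at(.17,.2,.0008),YAW))
E
```

```text
clock 23.05 tcp [0.442  0.2117 0.2163] yaw 2.1158 s 0.4093 lat -0.0467 F [ 0.4 -0.2 -1.3] w 0.03883237129615316
held green 7073 [0.4431 0.2082 0.2029 2.1174] med 0.0003 off tool x,y, z -0.0035 -0.0009 -0.0134 yaw err 0.0016
[-23.986  -4.457   1.561   0.381]
```

View pics/w7.png

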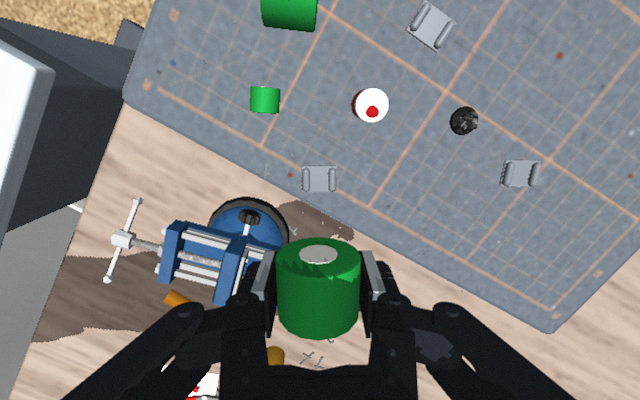

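The picture shows the cap held square at (318,290), its white-dot closed end towards the camera (outward), so the mouth faces the rod.

Scaled: -24 cm / 100 = -0.24, -21 cm / 100 = -0.21, 0.38 rad / 3.1416 = 0.121.

>>> {"op": "jog_arm", "data": {"series": [[[-0.03,-0.005,0],0.0318,3.5],[[-0.06,-0.011,0],0.0637,3.5],[[-0.09,-0.016,0],0.0955,3.5],[[-0.12,-0.022,0],0.121,3.5],[[-0.15,-0.028,0],0.121,3.5],[[-0.18,-0.034,0],0.121,3.5],[[-0.21,-0.04,0],0.121,3.5],[[-0.24,-0.045,0],0.121,3.5],[[-0.24,-0.045,0.02],0.121,3.5],[[-0.24,-0.045,0.05],0.121,3.5],[[-0.24,-0.045,0.08],0.121,3.5],[[-0.24,-0.045,0.1],0.121,3.5],[[-0.24,-0.045,0.103],0.121,3.5],[[-0.24,-0.045,0.103],0.121,3.5],[[-0.24,-0.045,0.103],0.121,3.5],[[-0.24,-0.045,0.103],0.121,3.5]]}}

```text
clock: 24.43
tcp_pos: [0.5287, -0.0168, 0.1143]
tcp_rot: [0.001, 0.646, 0.763, 0.0]
contact_force: [0.9, 0.2, -0.1]
gripper_width: 0.0385
gripper_force: 50.4
```

```bash
python3 - <<'E'
from h import *
check();o=bot.get_obs();c=camera('wrist');held(c,'green',.02,.032,np.array(o['tcp_pos']),yaw_now(o))
print(go(*at(.1015,.1127,.0009),YAW))
E
```

```text
clock 24.4333 tcp [ 0.5287 -0.0168  0.1143] yaw 1.7357 s 0.1698 lat 0.0015 F [ 0.9  0.2 -0.1] w 0.03848063619978911
held green 7239 [ 0.5287 -0.0206  0.101   1.7349] med 0.0003 off tool x,y, z -0.0037 -0.0006 -0.0133 yaw err -0.0008
[-6.829e+00 -6.800e-02  1.730e-01  1.000e-03]
```

Scaled: -6.6 cm / 100 = -0.066, -6.5 cm / 100 = -0.065.

>>> {"op": "jog_arm", "data": {"series": [[[-0.01,-0.0008,0.0016],0,3.5],[[-0.02,-0.0008,0.0016],0,3.5],[[-0.03,-0.0008,0.0016],0,3.5],[[-0.04,-0.0008,0.0016],0,3.5],[[-0.05,-0.0008,0.0016],0,3.5],[[-0.06,-0.0008,0.0016],0,3.5],[[-0.065,-0.0008,0.0016],0,3.5],[[-0.066,-0.0008,0.0016],0,3.5],[[-0.066,-0.0008,0.0016],0,3.5],[[-0.066,-0.0008,0.0016],0,3.5]]}}

```text
clock: 25.32
tcp_pos: [0.5382, -0.0816, 0.1116]
tcp_rot: [-0.0, 0.646, 0.763, 0.0]
contact_force: [0.1, -0.3, -1.5]
gripper_width: 0.0387
gripper_force: 50.4
```

Scaled: -0.35 cm / 100 = -0.0035, -0.3 cm / 100 = -0.003.

>>> {"op": "jog_arm", "data": {"series": [[[-0.001,0,0],0,3.5],[[-0.002,0,0],0,3.5],[[-0.003,0,0],0,3.5],[[-0.0035,0,0],0,3.5],[[-0.0035,0,0],0,3.5],[[-0.0035,0,0],0,3.5]]}}

```text
clock: 25.82
tcp_pos: [0.5387, -0.0843, 0.1117]
tcp_rot: [-0.001, 0.646, 0.763, 0.0]
contact_force: [-0.3, 6.1, 0.8]
gripper_width: 0.0389
gripper_force: 50.6
```

Scaled: -14 cm / 100 = -0.14, -10 cm / 100 = -0.1.

>>> {"op": "jog_arm", "data": {"series": [[[-0.0015,0,0],0,3.5],[[-0.0015,0,0],0,3.5],[[0,0,0.002],0,3.5],[[0,0,0.002],0,3.5],[[0,0,0.002],0,8.5],[[0,0,0.002],0,8.5],[[0,0,0.002],0,8.5],[[0,0,0.002],0,8.5],[[0,0,0.002],0,8.5],[[0,0,-0.02],0,8.5],[[0,0,-0.06],0,8.5],[[0,0,-0.1],0,8.5],[[0,0,-0.14],0,8.5],[[-0.04,0,-0.14],0,8.5],[[-0.06,0,-0.14],0,8.5],[[-0.06,0,-0.14],0,8.5],[[-0.06,0,-0.14],0,8.5],[[-0.06,0,-0.14],0,8.5]]}}

```text
clock: 27.32
tcp_pos: [0.5485, -0.1442, 0.2514]
tcp_rot: [-0.0, 0.646, 0.763, -0.0]
contact_force: [-0.6, 1.2, 1.1]
gripper_width: 0.0847
gripper_force: 0.0
```

```bash
python3 - <<'E'
from h import *
check();c=camera('wrist');save(c,'w8')
for k,R,L in [('blue',.024,.026),('yellow',.024,.026),('red',.024,.026),('green',.02,.032)]:
    Q=pts(c,k,(.545,-.12),.08,.06,.15);print(k,len(Q))
    if len(Q)>50: x,e=fit(Q[::4],R,L,.096);print(x.round(4),'s',((x[:3]-ROOT)@AX).round(4))
s=camera('side');save(s,'s8')
im=np.zeros((400,800,3),np.uint8)
im[:,:500]=cv2.resize(s['image'][130:290,230:430],(500,400));im[:343,500:]=cv2.resize(c['image'][:,150:500],(300,343))
cv2.imwrite('pics/m8.png',im[...,::-1])
E
```

```text
clock 27.3167 tcp [ 0.5485 -0.1442  0.2514] yaw 1.7359 s 0.0409 lat 0.0001 F [-0.6  1.2  1.1] w 0.08466829881618057
blue 1427
[ 0.5529 -0.1724  0.0952  1.7479] s 0.0123
yellow 1558
[ 0.549  -0.1458  0.0951  1.7394] s 0.0392
red 1808
[ 0.5443 -0.119   0.0952  1.7348] s 0.0664
green 1934
[ 0.5391 -0.0889  0.0971  1.7371] s 0.0969
```

View pics/m8.png

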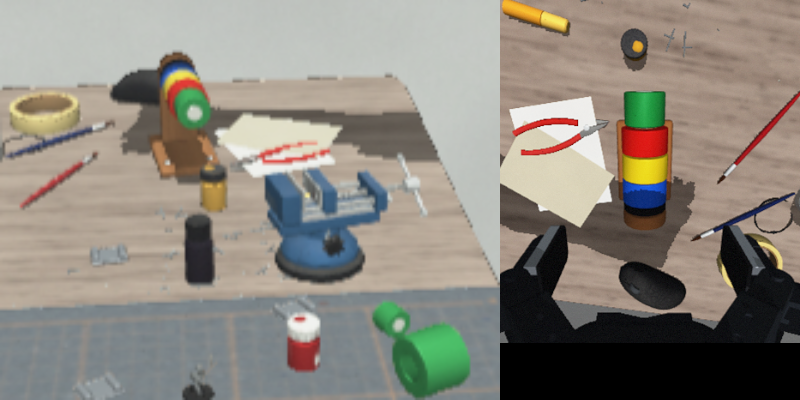

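The picture shows disc, blue, yellow, red and cap in order on the rod, with the rest of the scene in place. The cap's centre is 97 mm from the disc, so the mouth is at about 81–82 mm and the cap is fully home. Handing in.

```bash
python3 -c "
from h import *
print(bot.close_job())"
```

```text
the job is handed in; nothing more can be done
None
```

The job is handed in at about 27 s: blue, yellow and red hang in order against the disc with the green cap fully home, and the other items look unmoved; one mistyped move dragged the gripper about 14 cm too far past the holder's upright while it still held the blue roll, the peak force then was not seen, and the roll was found seated correctly afterwards.

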